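# Prop the gauge guard, snug the lock knob

### The job

Push the ramp-shaped metal prop, nose first, under the roller that sticks out of the side of the spring-shut clear guard, so that the guard swings up and its roller settles in the notch at the top of the prop; let go, and the guard must stay propped open. Then turn the black lock knob that the guard was covering clockwise (seen from above) until it comes up against its cushioned stop and is just snug, without forcing it, and leave it snug with the guard still propped. Work gently and leave the other things on the bench where they are.

Things in the scene. Friction and masses are not known exactly. Their poses are not given: they have to be found in the camera images.
- stand: Green gauge stand fixed to the bench: flange 220 x 96 x 10, housing 190 x 80, flat deck 50 above the bench. Origin on the bench, 15 mm behind (+x of) the housing's middle; +x points from its dial front to the guard's hinge, z up. Knob axis vertical at x = -18, y = 0. The shut guard is a clear box 125 long, 92 wide, 72 high on the deck.
- guard (a joint): Opening angle of the clear guard, rad: 0 shut, about 1.4 with its roller in the prop's notch, 1.7 end of travel. A spring and its weight shut it (about 0.2 N m shut, 0.1 N m open); it does not stay up by itself.
- guard_hinge (a point): Middle of the guard's hinge line, which runs along the stand's y, at stand x = +70, z = 50 mm.
- roller: Free-turning steel roller, 14 diameter, 56 long, out of the guard's +y (left) side, 66 to 122 mm from the stand's centre plane, on a radius of 61 about the hinge. Origin at its middle: guard shut, stand x = +10, y = +94, z = 39; propped, about x = +47, y = +94, z = 106. It spins: ignore its orientation.
- prop: Loose aluminium prop, 0.5 to 0.8 kg, 180 long, 36 wide. Origin on its underside, +x towards its low nose, z up. Base plate x = -52 to +128, 8 thick. A 33 degree ramp rises from z = 24 at x = +124 to a crest at x = +2, z = 102. Seated under the roller its origin is at stand x = +60, y = +96, same yaw. Pushing it takes 5 to 25 N. Meet the roller slowly (40 mm/s): over 40 N on it is ramming.
- prop_notch (a point): Middle of the notch floor behind the crest: prop x = -13, z = 99.5. The notch runs from x = -2 to -28, the crest is 2.5 mm above its floor; the roller must rest 3 to 25 mm behind the prop's origin.
- prop_post (a point): Grip point on the prop's 24 x 24 square upright post, axis at prop x = -40, z = 142; the post ends at z = 164 and stands behind the notch. Take it from above with the fingertips above z = 118 so that they clear the roller.
- knob_grip (a point): On the knob's vertical axis at grip height, 95.5 above the bench. Black knob: skirt 48 diameter (top 70.5 above the bench), grip bar on it 40 long along this point's x, 14 thick, top 107.5 above the bench. Turning takes 0.42 N m; it stays where left. The stop is unmarked and different each time, 0.4 to 1.5 rad clockwise of the start.
- cushion (a joint): How far the knob squeezes the spring cushion of its stop, rad: 0 until the knob meets the stop, then grows one to one with clockwise turning and adds 1.8 N m per rad to the 0.42 N m. Snug: 0.05 to 0.22 rad (0.09 to 0.40 N m over free turning, felt while turning); above 0.28 it is forced. Friction keeps it squeezed after release.
- plate1: Bystander: dark steel plate 80 x 45 x 6, origin under its centre.
- plate2: Bystander: dark steel plate 80 x 45 x 6, origin under its centre.
- plate3: Bystander: dark steel plate 80 x 45 x 6, origin under its centre.
- oil_bottle: Bystander: white bottle, 52 diameter, 150 high, origin under its centre.
- tape_roll: Bystander: cardboard ring lying flat, 90 diameter, 24 high, origin under its centre.
- cup: Bystander: plastic cup, 72 across the rim, 90 high, origin under its centre.
- screwdriver: Bystander: screwdriver 200 long lying along its x, about 26 high, origin under its middle.
Mind the look-alikes: they are no part of the job. There is more than one size of the prop; the job needs the smaller.

How it is judged:
By the outcome, as a careful person would: the job done as asked, in the order asked, and still so for the second after the job is handed in, with the robot touching nothing.
It also fails if it takes over 72 s, if anything falls off the work surface, if the arm or the gripper's body presses on something with over 40 N, if the wrist force passes 120 N, or if a joint passes its speed limit or range.

### The arm

A 7-joint arm with a two-finger parallel gripper is mounted at the origin on the work surface. World frame = base frame: x ahead of the robot, y to its left, z up, the work surface at z = 0. Lengths are in m, angles in rad, forces in N, time in s.
With the tool pointing down it reaches from about 0.4 to 0.875 m from the base axis. Payload 19.3 kg.
Tool frame: the origin (TCP) lies at the very end of the fingers, on their centre line; the grasp point (between the pads) lies 19 mm behind it; z points along the fingers, y is the line along which they close (so a half turn about z gives the same grasp; the last joint's range is limited). The gripper opens to 85 mm and grips with 20 to 120 N. Pads are 22 mm wide; open, the fingers measure 114 mm over their backs; the gripper's body (76 mm by 85 mm) begins 54 mm behind the grasp point. The pads swing forward as they close: fully open they stand 13 mm farther back than shut.
Start: joints at [1.14, 0.521, -0.036, 1.599, 0.021, 1.021, -0.113], TCP at [0.221, -0.585, 0.231] pointing down, gripper open.
Joint ranges: [-2.91, 2.91], [-0.3, 2.13], [-1.5, 1.42], [0.17, 2.43], [-1.26, 4.41], [0.16, 1.93], [-2.52, 2.52]. Speed limits (rad/s): [1.89, 1.89, 2.39, 2.39, 3.01, 3.01, 3.01].

### API

Orientations are given as [roll, pitch, yaw] about the fixed x, y, z axes, in that order (R = Rz(yaw) Ry(pitch) Rx(roll)).
In Python, from workcell import monitor, viewer, bot gives the robot as it stands.
- The arm moves only by the tool move_arm, never from a script. Its arguments are lists of equal length, an entry for each row: "gripper": the opening, from 0 (shut) to 1 (fully open); "linear": the shift along the tool's x, y, z in cm, a list of three; "twist": the turn about the tool's z in degrees. A call has 1 to 8 rows; each row shifts and turns the commanded pose from where the row before left it, along the tool's axes as they then stand; what a row does not reach is not made up. A row lasts 1/10 s, in which the tool goes at most 50 mm and 8.59 degrees, less where a joint would pass 70% of its speed; a pose out of reach is approached as far as the arm can. A call with a gripper value outside its range is refused whole. The fingers move at their own pace and stop on an object; "squeeze" is the grip in N (left out, the last holds). Time passes only in rows, so rows that do not move let the fingers close. It gives the time, the measured TCP pose, the force, the opening and the grip force at its end, in the units of the state.
- monitor.observe(): the state, without advancing time (a new reading comes with each control period).
- viewer.grab_frame(name): name is "scene" or "side" or "wrist"; returns a dict with "img" (384x512x3 uint8, red, green, blue), "K" (3x3 intrinsics, pixels), "eye" and "rotation" of the camera in the world. Camera axes: x right, y up, looking along -z (the intrinsics and any distortion apply to the point x, -y, -z); pixel columns grow to the right and rows downward; lengths in m; the calibration is good to about 2 mm. A picture is of the moment at which its call begins. There is no depth.
- bot.job_done(): hands the job in; it is judged then, once.
The state is a dict: "clock": time; "qpos": joint angles; "qd": joint speeds; "joint_efforts": joint torques, N m; "position": TCP position; "tool_rot": TCP orientation; "force": force on the tool from outside, world axes, zero at the start; "moment": the same for the moment, N m; "grip_width": finger opening in m; "finger_force": force on a finger pad.
Only numpy, scipy, OpenCV 4.12 (cv2) and the standard library are available. Lean on these libraries where they do the work, as an engineer would, in place of code of your own. Each camera call takes 0.05 s, during which the arm holds its last target. There are 200 camera calls.

## Working session

There is one attempt and no reset: what is moved stays moved. The work goes in short steps, Python scripts to look and compute and a tool call to move; the robot and the scene stay as the last step left them, time stands still between calls to the robot, and variables do not carry over. Pictures are saved under pics/ and viewed, at most 10 in all, crops included, and the job is handed in when it is done.

Besides the shell and the picture viewer there is one more tool, called after ">>>" by a JSON object that holds its "op" and its "data". move_arm: Moves the arm, as the interface text tells. Its arguments: {"type":"object","properties":{"gripper":{"type":"array"},"linear":{"type":"array"},"twist":{"type":"array"},"squeeze":{"type":"number"}},"required":["gripper","linear","twist"]}

```bash
mkdir -p pics; ls; cat > h.py <<'E'
import numpy as np, cv2, pickle
from workcell import monitor, viewer, bot
def grab(n, f):
    d=viewer.grab_frame(n); pickle.dump(d,open(f'pics/{f}.pkl','wb'))
    cv2.imwrite(f'pics/{f}.png',d['img'][:,:,::-1]); return d
def load(f): return pickle.load(open(f'pics/{f}.pkl','rb'))
def ray(d,u,v):
    K=d['K']; c=np.array([(u-K[0,2])/K[0,0],(v-K[1,2])/K[1,1],1]); c*=[1,-1,-1]
    r=np.array(d['rotation']).reshape(3,3)@c; return np.array(d['eye']),r
def atz(d,u,v,z):
    e,r=ray(d,u,v); return e+r*(z-e[2])/r[2]
def proj(d,P):
    P=np.atleast_2d(P); c=(P-d['eye'])@np.array(d['rotation']).reshape(3,3); c=c*[1,-1,-1]
    p=c@np.array(d['K']).T; return p[:,:2]/p[:,2:]
E
python3 - <<'E'
from h import *
a=grab('scene','scene0');b=grab('side','side0')
for d in(a,b): print({k:np.round(v,4).tolist() for k,v in d.items() if k!='img'})
im=np.vstack([cv2.resize(x['img'],(800,600),interpolation=cv2.INTER_CUBIC)[:,:,::-1] for x in(a,)])
cv2.imwrite('pics/s0.png',im)
cv2.imwrite('pics/s1.png',cv2.resize(b['img'],(800,600),interpolation=cv2.INTER_CUBIC)[:,:,::-1])
print(monitor.observe())
E
```

```text
pics
{'K': [[348.4667, 0.0, 258.0122], [0.0, 348.4667, 191.498], [0.0, 0.0, 1.0]], 'eye': [1.0712, 0.3089, 1.0207], 'rotation': [0.6232, 0.0072, 2.2228]}
{'K': [[425.6325, 0.0, 254.0909], [0.0, 425.6325, 192.7423], [0.0, 0.0, 1.0]], 'eye': [0.4319, -1.2678, 0.9929], 'rotation': [0.9137, 0.0185, -0.1298]}
{'clock': 0.1, 'qpos': array([ 1.13977872,  0.52197058, -0.03634605,  1.59987915,  0.02118872,
        1.02111293, -0.11279813]), 'qd': array([-9.70251404e-05, -1.25162643e-03,  7.58587684e-05, -5.96157796e-04,
        1.15935686e-03, -1.38150943e-03, -7.09188052e-05]), 'joint_efforts': array([ 3.16405778e-03, -9.28496933e+01,  1.98331341e+00, -3.70533693e+01,
        1.81283260e-02,  5.40891459e-03, -1.16874767e-04]), 'position': array([ 0.22053762, -0.58450733,  0.23079873]), 'tool_rot': array([-3.14060815e+00,  4.85046331e-05,  3.60817472e-01]), 'force': array([-0.04524452,  0.50152685, -0.47834773]), 'moment': array([-0.01626716, -0.02826234, -0.00467174]), 'finger_force': 0.0, 'grip_width': 0.08530631532009644}
```

View pics/s0.png

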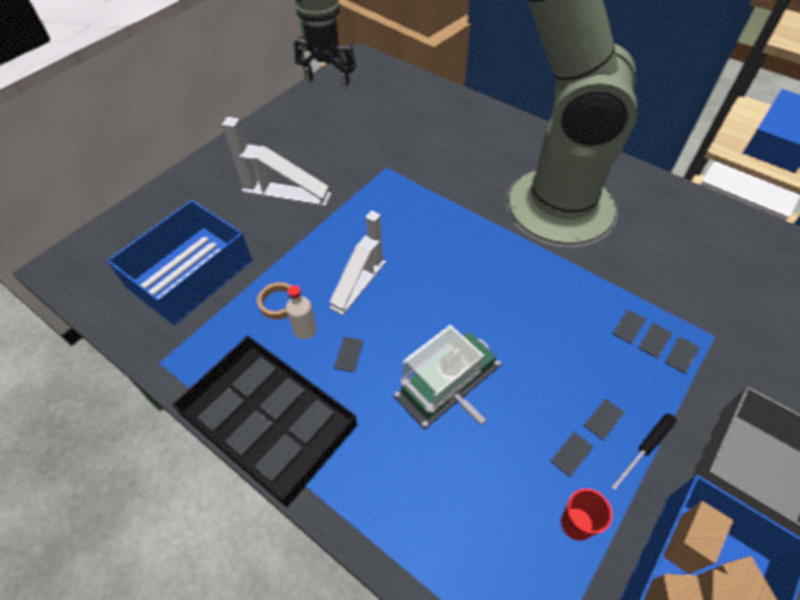

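View pics/s1.png

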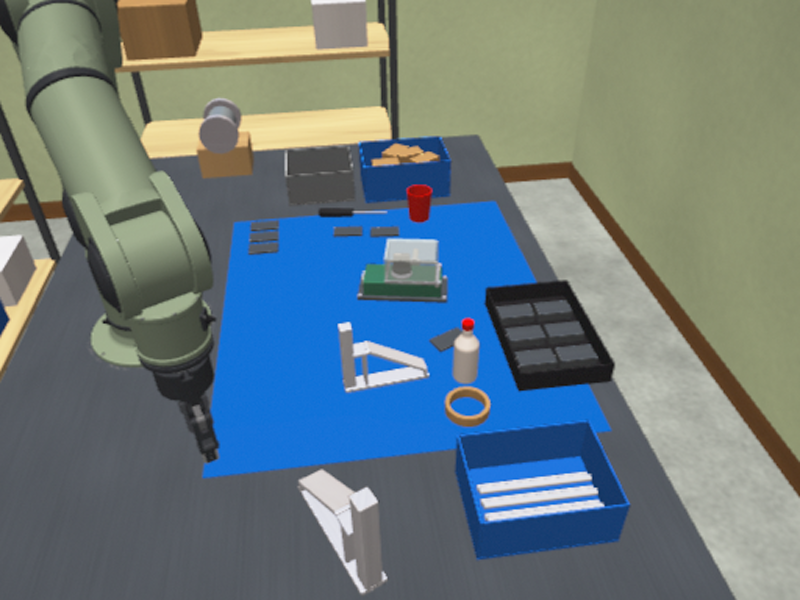

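Both views show the stand near the mat's centre (scene ≈(450,370), side ≈(403,272)). One prop is in the middle (scene ≈(360,265), side ≈(380,360)) and a second is off the mat at the left (scene ≈(275,165), side ≈(340,530)). I'll enlarge these to measure them.

```bash
python3 - <<'E'
s=open('h.py').read()
s=s.replace("np.array(d['rotation']).reshape(3,3)","R(d)")
s+='''
from scipy.spatial.transform import Rotation
def R(d): return Rotation.from_euler('xyz',d['rotation']).as_matrix()
def crop(d,u0,v0,w=100,h=75,k=4):
    c=cv2.resize(d['img'][v0:v0+h,u0:u0+w,::-1],None,fx=k,fy=k,interpolation=cv2.INTER_CUBIC)
    for i in range(0,w,10):
        cv2.line(c,(i*k,0),(i*k,6 if i%50 else 14),(0,255,255),1)
        if i%20==0: cv2.putText(c,str(u0+i),(i*k,18),0,.35,(0,255,255),1)
    for i in range(0,h,10):
        cv2.line(c,(0,i*k),(6,i*k),(0,255,255),1)
        if i%20==0 and i: cv2.putText(c,str(v0+i),(8,i*k+4),0,.35,(0,255,255),1)
    return c
'''
open('h.py','w').write(s)
from h import *
a=load('scene0');b=load('side0')
cv2.imwrite('pics/c0.png',np.vstack([np.hstack([crop(a,235,202),crop(a,180,131)]),np.hstack([crop(b,212,140),crop(b,200,195)])]))
for n,d,u,v in [('stand',a,288,236),('stand',b,258,176),('prop',a,230,170),('prop',b,245,240)]: print(n,atz(d,u,v,.05))
# post top size / height test: base & top of posts, side/scene
for d,u,v in [(a,239,138),(b,221,208),(a,148,77),(b,232,315)]: print('post164',atz(d,u,v,.164))
for d,u,v in [(a,148,77),(b,232,315)]: print('post big?',atz(d,u,v,.21))
E
```

```text
stand [0.60095314 0.05951133 0.05      ]
stand [0.6012145  0.04810777 0.05      ]
prop [ 0.50598348 -0.25807035  0.05      ]
prop [ 0.512589   -0.29243009  0.05      ]
post164 [ 0.44626438 -0.2574667   0.164     ]
post164 [ 0.44604669 -0.26042905  0.164     ]
post164 [ 0.40346656 -0.75934374  0.164     ]
post164 [ 0.44474604 -0.65408409  0.164     ]
post big? [ 0.4393214  -0.70198532  0.21      ]
post big? [ 0.44403186 -0.68814264  0.21      ]
```

View pics/c0.png

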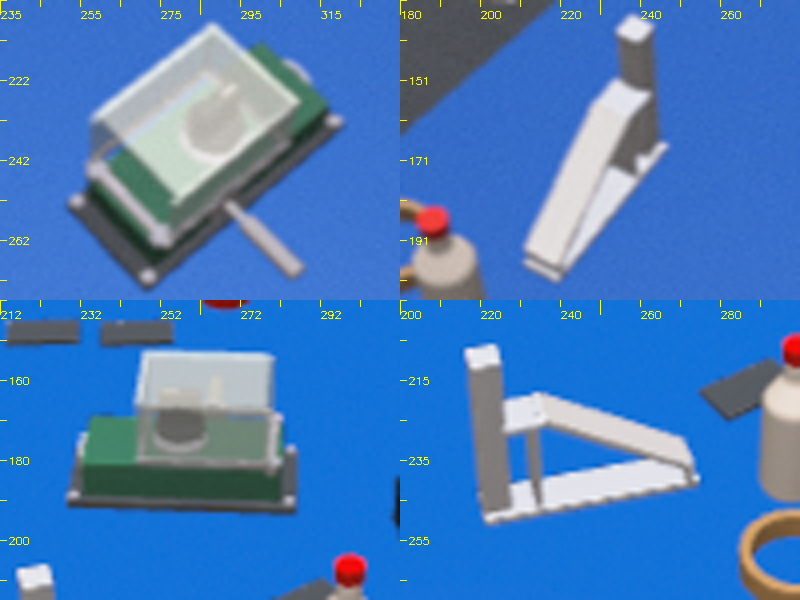

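The mid-bench prop's post top triangulates at z=0.164, while the left one only agrees at 0.21. So the middle prop is the right one, with its nose pointing to world +x. The stand's hinge is at its +x end and the roller is on +y. Next I'll fit the poses.

```bash
cat > fit.py <<'E'
from h import *
from scipy.optimize import least_squares
def fit(obs,x0,name):
    def w(p,P): c,s=np.cos(p[2]),np.sin(p[2]); return np.array([p[0]+c*P[0]-s*P[1],p[1]+s*P[0]+c*P[1],P[2]])
    def f(p): return np.concatenate([proj(d,w(p,np.array(P)/1000))[0]-uv for d,P,uv in obs])
    r=least_squares(f,x0,loss='soft_l1'); print(name,np.round(r.x,4),'\n',np.round(f(r.x).reshape(-1,2),1).tolist()); return r.x
E
python3 - <<'E'
from fit import *
a=load('scene0');b=load('side0')
fit([(a,(88,-41,12),(254.25,252.75)),(a,(88,41,12),(272.5,271.25)),(a,(-118,41,12),(318.75,232.25)),
(b,(-118,-41,12),(230,189)),(b,(88,-41,12),(284.5,190.7)),
(a,(-55,-46,122),(287.5,208.3)),(a,(-55,46,122),(309.5,227.5)),(a,(70,-46,122),(258.7,231.5)),
(b,(-55,46,122),(247.7,153)),(b,(70,46,122),(280,153.7)),(b,(-55,-46,122),(246.2,167)),(b,(70,-46,122),(280,167.5)),
(a,(10,122,39),(308.7,269.5))],[.6,.05,0],'stand')
fit([(a,(-40,0,164),(239,138)),(a,(128,18,0),(219.2,201)),(a,(128,-18,0),(211.2,196.5)),(a,(-52,18,8),(246.5,167.5)),
(b,(-40,0,164),(220.75,208)),(b,(-52,-18,0),(222.2,250.7)),(b,(128,-18,0),(273.7,240.7))],[.5,-.26,.1],'prop')
E
```

```text
stand [ 0.617   0.0555 -0.1974] 
 [[0.1, -0.3], [-0.6, -0.5], [-0.8, -0.7], [0.6, -0.9], [-0.1, -1.2], [0.3, -1.0], [0.0, -0.7], [-1.4, -0.5], [0.3, -1.1], [0.7, -1.2], [-0.2, -1.7], [0.2, -1.4], [1.1, 0.5]]
prop [ 0.4847 -0.2552  0.0988] 
 [[-0.1, -0.4], [0.1, 0.6], [-0.2, 0.8], [0.2, -0.8], [-0.1, -0.2], [-1.0, -0.1], [1.0, 0.4]]
```

```bash
cat >> h.py <<'E'
def delta(x,y,z,yaw):
    s=monitor.observe(); p=s['position']; a=s['tool_rot'][2]
    Rt=Rotation.from_euler('xyz',s['tool_rot']).as_matrix()
    tw=np.degrees((a-yaw+np.pi)%(2*np.pi)-np.pi)
    print('t',s['clock'],'pos',np.round(p,4),'rot',np.round(s['tool_rot'],4),'lin cm before twist',np.round(Rt.T@(np.array([x,y,z])-p)*100,2),
     'after twist',np.round((Rotation.from_euler('xyz',[np.pi,0,yaw]).as_matrix()).T@(np.array([x,y,z])-p)*100,2),'twist',np.round(tw,2),'F',np.round(s['force'],1),'w',round(s['grip_width'],4),'ff',round(s['finger_force'],1),'j7',round(s['qpos'][6],2))
E
```

>>> {"op": "move_arm", "data": {"gripper": [1,1,1,1,1,1,1,1], "linear": [[3.3,-2.3,0],[3.3,-2.3,0],[3.3,-2.3,0],[3.3,-2.3,0],[3.3,-2.3,0],[3.3,-2.3,0],[3.3,-2.3,0],[3.3,-2.3,0]], "twist": [0,0,0,0,0,0,0,0], "squeeze": 100}}

```text
clock: 0.9
position: [0.4032, -0.3179, 0.2312]
tool_rot: [-3.141, 0.0, 0.361]
force: [0.9, -1.2, -0.0]
grip_width: 0.0855
finger_force: 0.0
```

```bash
python3 -c "
from h import *
delta(.4455,-.259,.231,.0988)"
```

```text
t 0.9 pos [ 0.4032 -0.3179  0.2312] rot [-3.1414e+00  2.0000e-04  3.6070e-01] lin cm before twist [ 6.03 -4.02  0.02] after twist [ 4.79 -5.44  0.02] twist 15.01 F [ 0.9 -1.2 -0. ] w 0.0855 ff 0.0 j7 -0.71
```

>>> {"op": "move_arm", "data": {"gripper": [1,1,1,1,1,1], "linear": [[0,0,0],[0,0,0],[1.6,-1.8,0],[1.6,-1.8,0],[1.6,-1.8,0],[0,0,0]], "twist": [7.5,7.5,0,0,0,0]}}

```text
clock: 1.5
position: [0.4467, -0.2582, 0.2311]
tool_rot: [-3.14, -0.0, 0.103]
force: [-0.1, -0.6, -0.4]
grip_width: 0.0854
finger_force: 0.0
```

```bash
python3 -c "
from h import *
d=grab('wrist','w0'); delta(.4455,-.259,.122,.0988)
cv2.imwrite('pics/w0b.png',cv2.resize(d['img'],(800,600))[:,:,::-1])
print(d['K'],d['eye'],d['rotation'])
w=lambda x,y,z:(.4847+x*np.cos(.0988)-y*np.sin(.0988),-.2552+x*np.sin(.0988)+y*np.cos(.0988),z)
P=[w(-.04+i,j,.164) for i in(-.012,.012) for j in(-.012,.012)]+[w(.128,.018,0),w(.128,-.018,0)]
print(proj(d,P)*1.5625)"
```

```text
t 1.55 pos [ 0.4457 -0.2598  0.2311] rot [-3.1411e+00  2.0000e-04  1.0130e-01] lin cm before twist [-1.000e-02 -8.000e-02  1.091e+01] after twist [-1.000e-02 -8.000e-02  1.091e+01] twist 0.14 F [-0.3 -0.3 -0.7] w 0.0852 ff 0.0 j7 -1.1
[[336.28897329   0.         257.10573403]
 [  0.         336.28897329 189.49834905]
 [  0.           0.           1.        ]] [ 0.51442286 -0.25151175  0.37384034] [-2.76330136e-01  7.05236435e-04 -1.46845255e+00]
[[431.24332247 346.77212169]
 [375.00455174 346.57112414]
 [432.33640206 292.56471739]
 [374.40602643 292.35595057]
 [375.44672884 -13.89755243]
 [432.26804821 -13.6832326 ]]
```

View pics/w0b.png

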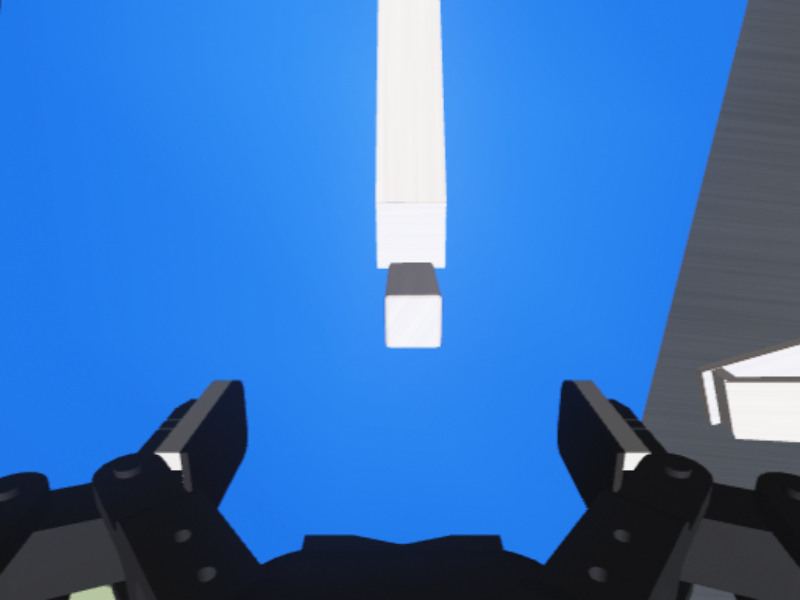

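The wrist view shows the post top at (385–441, 295–347) and the finger midpoint at u≈402. The post is about 4–5 mm to tool +y, so I'll shift 4 mm and descend.

>>> {"op": "move_arm", "data": {"gripper": [1,1,1,1,0,0,0,0], "linear": [[0,0.4,2.0],[0,0,4],[0,0,3.5],[0,0,1.4],[0,0,0],[0,0,0],[0,0,0],[0,0,0]], "twist": [0,0,0,0,0,0,0,0], "squeeze": 100}}

```text
clock: 2.35
position: [0.4458, -0.2653, 0.1233]
tool_rot: [3.141, -0.001, 0.099]
force: [-1.5, 5.2, 3.4]
grip_width: 0.0283
finger_force: 2.4
```

>>> {"op": "move_arm", "data": {"gripper": [0,0,0,0], "linear": [[0,0,0],[0,0,0],[0,0,-0.5],[0,0,-1]], "twist": [0,0,0,0]}}

```text
clock: 2.75
position: [0.4449, -0.2647, 0.1374]
tool_rot: [-3.141, 0.001, 0.099]
force: [0.1, 0.8, -5.3]
grip_width: 0.0231
finger_force: 98.0
```

>>> {"op": "move_arm", "data": {"gripper": [0,0,0,0,0,0,0,0], "linear": [[0,0,-2],[0,0,-3],[0,0,-3],[0,0,-3],[0,-1,-2],[0.4,-2,0],[0.4,-3.4,0],[0.4,-3.4,0]], "twist": [0,0,0,0,0,0,0,0]}}

```text
clock: 3.55
position: [0.4473, -0.1654, 0.268]
tool_rot: [3.141, -0.0, 0.098]
force: [0.5, 0.6, -6.3]
grip_width: 0.0226
finger_force: 98.6
```

>>> {"op": "move_arm", "data": {"gripper": [0,0,0,0,0,0,0,0], "linear": [[0.4,-3.6,0],[0.4,-3.6,0],[0.4,-3.6,0],[0.4,-3.6,0],[0.4,-3.6,0],[0.4,-3.6,0],[0.4,-3.6,0],[0.4,-3.6,0]], "twist": [0,0,0,0,0,0,0,0]}}

```text
clock: 4.35
position: [0.4508, 0.1247, 0.2681]
tool_rot: [3.141, -0.001, 0.099]
force: [0.6, -0.1, -4.2]
grip_width: 0.0229
finger_force: 98.6
```

```bash
python3 -c "
from h import *
delta(.4495,.184,.27,-.197)
d=grab('side','s2')
cv2.imwrite('pics/s2c.png',crop(d,150,40,200,150,4))"
```

```text
t 4.35 pos [0.4508 0.1247 0.2681] rot [ 3.1412e+00 -5.0000e-04  9.8600e-02] lin cm before twist [ 0.46 -5.91 -0.2 ] after twist [-1.28 -5.79 -0.19] twist 16.94 F [ 0.6 -0.1 -4.2] w 0.0229 ff 98.6 j7 -1.97
```

View pics/s2c.png

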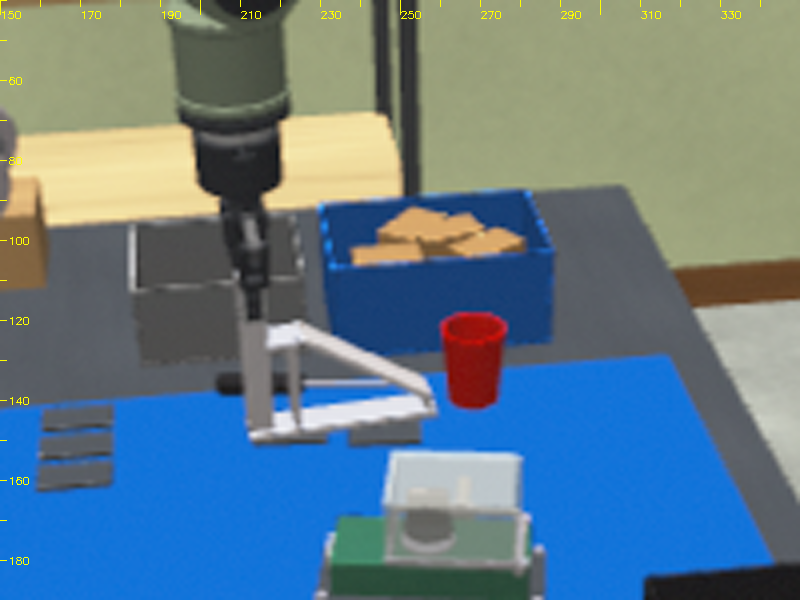

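The crop shows the prop held level: post at u≈212, nose at (258,142), stand below it. Before setting it down I'll check the plates beside the landing spot.

```bash
python3 -c "
from h import *
a=load('scene0'); b=load('side0')
for u,v in [(603,418),(572,454),(630,327),(656,340),(682,354),(348,354),(658,432),(617,485),(588,515)]: print(u,v,np.round(atz(a,u/1.5625,v/1.5625,.006),3))
for u,v in [(348,231),(384,231)]: print(u,v,np.round(atz(b,u/1.5625,v/1.5625,.006),3))
"
```

```text
603 418 [0.488 0.352 0.006]
572 454 [0.591 0.337 0.006]
630 327 [0.254 0.306 0.006]
656 340 [0.252 0.364 0.006]
682 354 [0.252 0.422 0.006]
348 354 [ 0.682 -0.146  0.006]
658 432 [0.45  0.449 0.006]
617 485 [0.593 0.429 0.006]
588 515 [0.674 0.411 0.006]
348 231 [0.485 0.346 0.006]
384 231 [0.585 0.33  0.006]
```

>>> {"op": "move_arm", "data": {"gripper": [0,0,0,0,0,0], "linear": [[0,0,0],[0,0,0],[0,0,0],[-0.6,-2.9,0],[-0.7,-2.9,0],[0,0,0]], "twist": [5.6,5.7,5.7,0,0,0]}}

```text
clock: 5.0
position: [0.4491, 0.1866, 0.268]
tool_rot: [-3.14, 0.0, -0.194]
force: [-1.2, -0.1, -5.4]
grip_width: 0.0229
finger_force: 100.6
```

```bash
python3 -c "
from h import *
delta(.4495,.184,.127,-.197)
a=grab('scene','a3')
cv2.imwrite('pics/a3c.png',crop(a,230,170,160,120,5))
d=grab('wrist','w3')
"
```

```text
t 5.0 pos [0.4491 0.1866 0.268 ] rot [-3.1398e+00  1.0000e-04 -1.9370e-01] lin cm before twist [ 0.09  0.27 14.1 ] after twist [ 0.09  0.25 14.1 ] twist 0.19 F [-1.2 -0.1 -5.4] w 0.0229 ff 100.6 j7 -2.38
```

View pics/a3c.png

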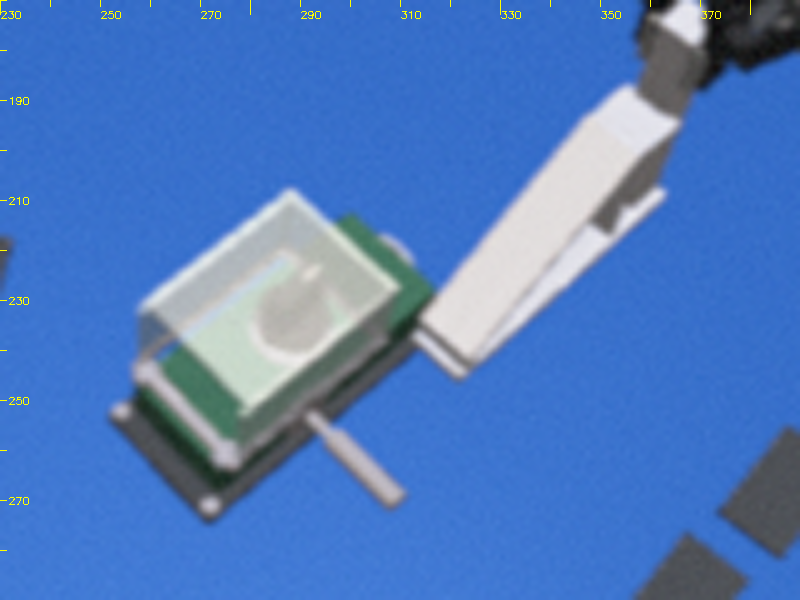

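```bash
python3 -c "
from fit import *
a=load('scene0');b=load('side0');a3=load('a3');s2=load('s2')
def pr(d,p,yaw,z0,P):
    c,s=np.cos(yaw),np.sin(yaw); o=np.array([p[0]+.04*c,p[1]+.04*s])
    return proj(d,[(o[0]+c*x-s*y,o[1]+s*x+c*y,z0+z) for x,y,z in P])
print('scene pred',pr(a3,(.4491,.1866),-.1937,.1447,[(.128,.018,0),(.128,-.018,0),(-.052,.018,.008)]),'obs 322.4 245.6; 313.0 237.4; 363.3 208.5')
print('side pred',pr(s2,(.4508,.1247),.0986,.1448,[(.128,-.018,0),(-.052,-.018,0)]),'obs 258.5 143; 213 149.5')
for e,f in ((0,0),(-.003,0),(0,-.003)):
  w=lambda x,y,z:(.617+e+.9806*x+.1961*y,.0555+f-.1961*x+.9806*y,z)
  print(proj(a,[w(.01,.122,.039),w(.01,.066,.039)]),'obs 308.6 269.6; roller start ~ 298 257.5')
"
```

```text
scene pred [[320.14193823 245.47581439]
 [310.69752692 236.90335295]
 [361.86776628 207.7050984 ]] obs 322.4 245.6; 313.0 237.4; 363.3 208.5
side pred [[259.79409823 144.10870514]
 [213.24245016 150.49700867]] obs 258.5 143; 213 149.5
[[309.76727104 269.95958331]
 [296.45291145 257.00359581]] obs 308.6 269.6; roller start ~ 298 257.5
[[310.30809408 269.20461493]
 [296.99842382 256.28296145]] obs 308.6 269.6; roller start ~ 298 257.5
[[308.91514926 269.38669319]
 [295.63404982 256.45711359]] obs 308.6 269.6; roller start ~ 298 257.5
```

```bash
python3 -c "
from fit import *
a=load('scene0');b=load('side0')
o=[(a,(88,-41,12),(254.25,252.75)),(a,(88,41,12),(272.5,271.25)),(a,(-118,41,12),(318.75,232.25)),
(b,(-118,-41,12),(230,189)),(b,(88,-41,12),(284.5,190.7)),
(a,(-55,-46,122),(287.5,208.3)),(a,(-55,46,122),(309.5,227.5)),(a,(70,-46,122),(258.7,231.5)),
(b,(-55,46,122),(247.7,153)),(b,(70,46,122),(280,153.7)),(b,(-55,-46,122),(246.2,167)),(b,(70,-46,122),(280,167.5)),
(a,(10,122,39),(308.6,269.6))]
o=[(d,P,np.array(uv)-((1.9,.5) if d is a else (-.6,-1.0))) for d,P,uv in o]
p=fit(o,[.6,.05,-.2],'stand')
c,s=np.cos(p[2]),np.sin(p[2])
for x in(-.190,.020): print(x,p[0]+c*x-s*.096,p[1]+s*x+c*.096)
print('knob',p[0]-c*.018,p[1]-s*.018)
"
```

```text
stand [ 0.6189  0.0498 -0.1985] 
 [[0.2, -0.4], [-0.6, -0.6], [-0.6, -0.7], [0.6, -1.1], [0.1, -1.4], [0.4, -1.0], [-0.0, -0.7], [-1.5, -0.6], [0.3, -1.4], [0.8, -1.4], [-0.1, -1.9], [0.4, -1.6], [1.1, 0.3]]
-0.19 0.451544903576958 0.18143478846504796
0.02 0.6574203480082593 0.14001859138933678
knob 0.6012335774956035 0.053398461977299125
```

>>> {"op": "move_arm", "data": {"gripper": [0,0,0,0,0,0,0,0], "linear": [[0.3,0.5,2],[0,0,3],[0,0,3],[0,0,3],[0,0,2],[0,0,0.7],[0,0,0.5],[0,0,0.2]], "twist": [0.3,0,0,0,0,0,0,0]}}

```text
clock: 5.9
position: [0.4522, 0.1773, 0.1238]
tool_rot: [-3.141, -0.001, -0.203]
force: [-1.6, 0.6, -4.1]
grip_width: 0.0227
finger_force: 100.6
```

```bash
python3 -c "
from h import *
delta(.6575,.140,.1235,-.1985)"
```

```text
t 5.9 pos [0.4522 0.1773 0.1238] rot [-3.1413e+00 -7.0000e-04 -2.0340e-01] lin cm before twist [20.86 -0.5   0.05] after twist [20.86 -0.39  0.03] twist -0.28 F [-1.6  0.6 -4.1] w 0.0227 ff 100.6 j7 -2.45
```

>>> {"op": "move_arm", "data": {"gripper": [0,0,0], "linear": [[0,-0.2,0],[0,0,0.1],[0,0,0]], "twist": [0,0,0]}}

```text
clock: 6.2
position: [0.4527, 0.18, 0.1234]
tool_rot: [-3.14, -0.001, -0.203]
force: [-2.3, 1.2, 6.1]
grip_width: 0.023
finger_force: 102.0
```

```bash
python3 -c "
from h import *
delta(.6575,.140,.1235,-.1985)"
```

```text
t 6.2 pos [0.4527 0.18   0.1234] rot [-3.1404e+00 -1.4000e-03 -2.0270e-01] lin cm before twist [ 2.087e+01 -2.000e-01  2.000e-02] after twist [ 2.087e+01 -1.100e-01 -1.000e-02] twist -0.24 F [-2.3  1.2  6.1] w 0.023 ff 102.0 j7 -2.46
```

>>> {"op": "move_arm", "data": {"gripper": [0,0,0,0,0,0,0,0], "linear": [[0.5,-0.1,0],[0.6,-0.1,0],[0.5,0,0],[0.4,0,0],[0.4,0,0],[0.4,0,0],[0.4,0,0],[0.4,0,0]], "twist": [-0.2,0,0,0,0,0,0,0]}}

```text
clock: 7.0
position: [0.4879, 0.1749, 0.1234]
tool_rot: [-3.141, -0.0, -0.199]
force: [-7.6, 1.5, 10.1]
grip_width: 0.023
finger_force: 102.4
```

>>> {"op": "move_arm", "data": {"gripper": [0,0,0,0,0,0,0,0], "linear": [[0.4,0,0],[0.4,0,0],[0.4,0,0],[0.4,0,0],[0.4,0,0],[0.4,0,0],[0.4,0,0],[0.4,0,0]], "twist": [0,0,0,0,0,0,0,0]}}

```text
clock: 7.8
position: [0.5181, 0.1688, 0.1234]
tool_rot: [-3.141, 0.001, -0.199]
force: [-16.5, 2.5, 15.3]
grip_width: 0.023
finger_force: 103.4
```

```bash
python3 -c "
from h import *
delta(.6575,.140,.1235,-.1985)
a=grab('scene','a4'); cv2.imwrite('pics/a4c.png',crop(a,230,170,160,120,5))"
```

```text
t 7.8 pos [0.5181 0.1688 0.1234] rot [-3.1414e+00  1.4000e-03 -1.9850e-01] lin cm before twist [14.23  0.08 -0.03] after twist [ 1.423e+01  8.000e-02 -1.000e-02] twist -0.0 F [-16.5   2.5  15.3] w 0.023 ff 103.4 j7 -2.37
```

View pics/a4c.png

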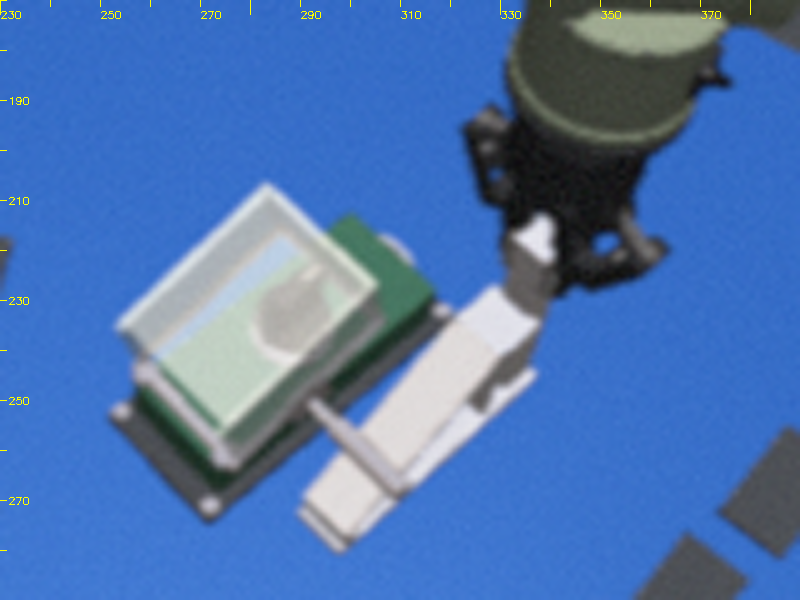

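The guard has started to rise. The roller lies across the ramp, its end at about (399,492) in the crop. I'll keep pushing and relieve the slight downward press.

>>> {"op": "move_arm", "data": {"gripper": [0,0,0,0,0,0,0,0], "linear": [[0.4,0,-0.05],[0.4,0,0],[0.4,0,0],[0.4,0,0],[0.4,0,0],[0.4,0,0],[0.4,0,0],[0.4,0,0]], "twist": [0,0,0,0,0,0,0,0]}}

```text
clock: 8.65
position: [0.55, 0.162, 0.1235]
tool_rot: [-3.142, 0.001, -0.199]
force: [-9.2, 1.3, 3.3]
grip_width: 0.0229
finger_force: 101.7
```

>>> {"op": "move_arm", "data": {"gripper": [0,0,0,0,0,0,0,0], "linear": [[0.4,0,0],[0.4,0,0],[0.4,0,0],[0.4,0,0],[0.4,0,0],[0.4,0,0],[0.4,0,0],[0.4,0,0]], "twist": [0,0,0,0,0,0,0,0]}}

```text
clock: 9.45
position: [0.5815, 0.1555, 0.1235]
tool_rot: [3.142, 0.001, -0.199]
force: [-9.1, 1.0, 3.1]
grip_width: 0.0229
finger_force: 101.7
```

>>> {"op": "move_arm", "data": {"gripper": [0,0,0,0,0,0,0,0], "linear": [[0.4,0,0],[0.4,0,0],[0.4,0,0],[0.4,0,0],[0.4,0,0],[0.4,0,0],[0.4,0,0],[0.4,0,0]], "twist": [0,0,0,0,0,0,0,0]}}

```text
clock: 10.25
position: [0.6129, 0.1491, 0.1235]
tool_rot: [3.142, 0.001, -0.199]
force: [-7.3, -0.3, 2.1]
grip_width: 0.023
finger_force: 101.5
```

```bash
python3 -c "
from h import *
delta(.6575,.140,.1235,-.1985)"
```

```text
t 10.25 pos [0.6129 0.1491 0.1235] rot [ 3.1415e+00  6.0000e-04 -1.9930e-01] lin cm before twist [ 4.55  0.01 -0.  ] after twist [4.55 0.01 0.  ] twist -0.04 F [-7.3 -0.3  2.1] w 0.023 ff 101.5 j7 -2.26
```

>>> {"op": "move_arm", "data": {"gripper": [0,0,0,0,0,0,0,0], "linear": [[0.4,0,0],[0.4,0,0],[0.4,0,0],[0.4,0,0],[0.4,0,0],[0.4,0,0],[0.3,0,0],[0.3,0,0]], "twist": [0,0,0,0,0,0,0,0]}}

```text
clock: 11.05
position: [0.6423, 0.1431, 0.1235]
tool_rot: [3.141, 0.001, -0.199]
force: [-7.3, 0.4, 1.3]
grip_width: 0.0227
finger_force: 101.6
```

>>> {"op": "move_arm", "data": {"gripper": [0,0,0,0,0,0], "linear": [[0.3,0,0],[0.3,0,0],[0.3,0,0],[0.3,0,0],[0.2,0,0],[0,0,0]], "twist": [0,0,0,0,0,0]}}

```text
clock: 11.65
position: [0.6563, 0.1403, 0.1234]
tool_rot: [-3.141, 0.0, -0.199]
force: [-5.6, 0.3, 0.4]
grip_width: 0.0231
finger_force: 101.6
```

```bash
python3 -c "
from h import *
delta(.6575,.140,.1235,-.1985)
a=grab('scene','a5'); b=grab('side','b5')
cv2.imwrite('pics/a5c.png',np.hstack([crop(a,235,150,100,150,4),crop(b,212,80,100,150,4)]))"
```

```text
t 11.65 pos [0.6563 0.1403 0.1234] rot [-3.1415e+00  2.0000e-04 -1.9940e-01] lin cm before twist [ 0.12  0.01 -0.01] after twist [ 0.12  0.01 -0.01] twist -0.05 F [-5.6  0.3  0.4] w 0.0231 ff 101.6 j7 -2.22
```

View pics/a5c.png

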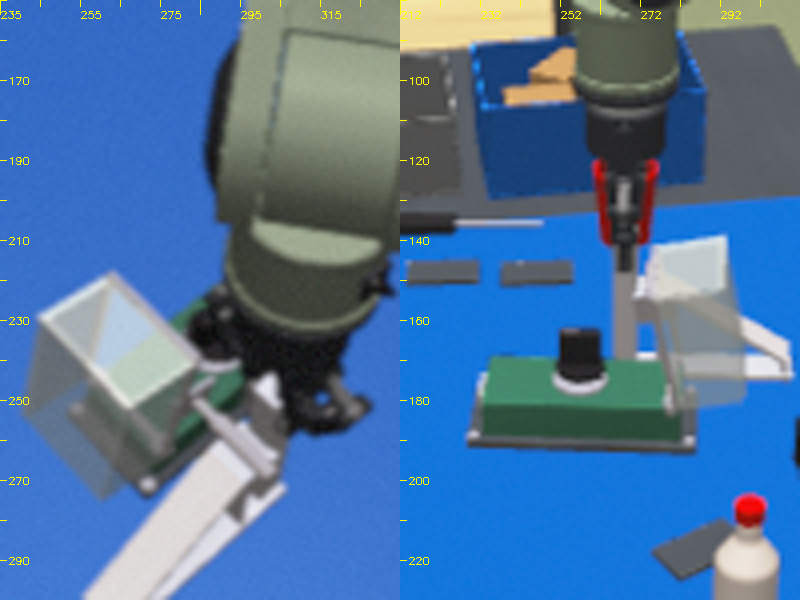

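Side view: the guard is up at about 80° and the black knob is uncovered at (257,165). Scene view: the roller lies in the notch just ahead of the post, around (300,264). I'll release and retreat upwards.

>>> {"op": "move_arm", "data": {"gripper": [0.5,0.5,0.5,0.5,0.5,0.5,0.5,0.5], "linear": [[0,0,0],[0,0,0],[0,0,0],[0,0,-1],[0,0,-2],[0,0,-3],[0,0,-4],[0,0,-4]], "twist": [0,0,0,0,0,0,0,0]}}

```text
clock: 12.55
position: [0.6563, 0.1401, 0.2651]
tool_rot: [-3.141, -0.0, -0.199]
force: [-0.7, 0.6, 0.8]
grip_width: 0.0427
finger_force: 0.0
```

>>> {"op": "move_arm", "data": {"gripper": [0.5,0.5,0.5,0.5], "linear": [[-4,3,-3],[-4,3,0],[-3,3,0],[0,0,0]], "twist": [0,0,0,0]}}

```text
clock: 12.95
position: [0.534, 0.0737, 0.2901]
tool_rot: [3.14, -0.001, -0.202]
force: [1.7, 0.9, 0.4]
grip_width: 0.0428
finger_force: 0.0
```

```bash
python3 -c "
from h import *
delta(.601,.053,.27,-.1985)
a=grab('scene','a6'); b=grab('wrist','w6')
print(np.round(b['eye'],4),np.round(b['rotation'],4))
cv2.imwrite('pics/a6c.png',np.hstack([crop(a,250,190,90,120,4),cv2.resize(b['img'],(440,330),interpolation=cv2.INTER_AREA)[:,:,::-1] if 0 else cv2.copyMakeBorder(cv2.resize(b['img'],(440,330),interpolation=cv2.INTER_AREA)[:,:,::-1],0,150,0,0,cv2.BORDER_CONSTANT)]))"
```

```text
t 12.95 pos [0.534  0.0737 0.2901] rot [ 3.140e+00 -9.000e-04 -2.021e-01] lin cm before twist [6.97 0.68 2.02] after twist [6.97 0.71 2.01] twist -0.21 F [1.7 0.9 0.4] w 0.0428 ff 0.0 j7 -2.12
[0.6026 0.0614 0.4331] [-2.7460e-01 -7.0000e-04 -1.7725e+00]
```

View pics/a6c.png

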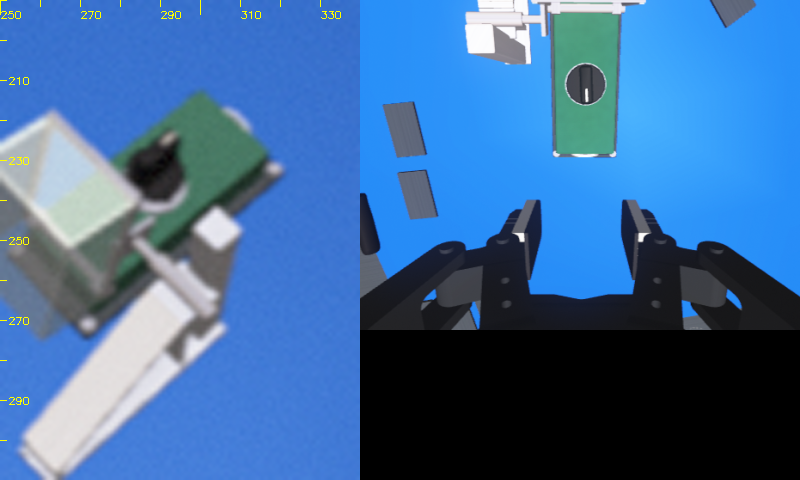

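Prop and guard stay put after release: the roller rests in the notch at about (303,265) with the post behind it. In the wrist view the knob is at crop (586,84), its bar nearly along tool x. I'll measure knob centre and bar angle by code.

```bash
cat > knob.py <<'E'
from h import *
def knob(d,u,v,r=40):
    im=d['img'].astype(int); H,W=im.shape[:2]; yy,xx=np.mgrid[:H,:W]
    near=np.hypot(xx-u,yy-v)<r; g=im.sum(2); green=(im[...,1]>im[...,0]+25)&(im[...,1]>im[...,2]+15)
    dark=near&~green
    n,lab,st,ce=cv2.connectedComponentsWithStats(dark.astype(np.uint8)); k=lab[int(v),int(u)]
    m=lab==k; cu,cv=xx[m].mean(),yy[m].mean(); (c2,rad)=cv2.minEnclosingCircle(np.argwhere(m)[:,::-1].astype(np.float32))
    print('skirt blob',st[k],cu,cv,c2,rad)
    w=near&(np.hypot(xx-cu,yy-cv)<rad*.85)
    return m,w,g,(cu,cv),rad
E
python3 - <<'E'
from knob import *
d=load('w6'); m,w,g,c,rad=knob(d,263,98,34)
print(atz(d,*c,.062))
x0,y0=int(c[0])-22,int(c[1])-24
np.set_printoptions(linewidth=250)
print(g[y0:y0+50:2,x0:x0+46:2])
E
```

```text
skirt blob [ 238   73   49   50 1912] 262.06851464435147 97.51412133891213 (262.0, 97.5) 24.824481964111328
[0.59871634 0.05651225 0.062     ]
[[358 357 353 351 351 353 353 357 358 565 561 654 618 545 427 361 361 362 360 360 357 361 362]
 [361 357 356 355 354 355 455 715 521 220 161 182 156 202 245 655 594 358 356 357 359 361 361]
 [361 356 357 358 453 714 326 190 193 121 124 128 132 135 138 211 201 659 494 356 357 359 362]
 [359 359 358 460 650 154 218 207 132 168 181 195 205 216 161 185 224 194 428 577 358 361 362]
 [360 360 503 464 191 224 220 193 137 183 191 204 212 221 165 187 225 225 223 275 503 359 361]
 [359 405 641 186 220 221 220 194 134 181 194 203 214 223 165 172 225 226 228 215 538 498 364]
 [363 648 224 219 220 221 223 208 131 176 192 204 214 224 168 176 227 230 227 229 190 480 361]
 [513 467 204 220 221 223 220 208 129 174 197 205 218 221 168 176 229 229 229 230 234 305 498]
 [520 172 217 221 221 222 222 223 127 176 197 207 219 221 171 177 231 229 230 231 231 203 575]
 [657 195 220 220 222 221 222 223 124 177 200 211 220 223 174 169 230 230 232 230 231 222 543]
 [623 2
[... 718 characters left out ...]
9 145 231 234 233 233 235 231 570]
 [358 645 196 218 219 221 222 222 161 167 212 719 759 212 190 147 231 230 232 233 225 444 367]
 [360 568 333 220 220 222 221 222 159 166 214 617 759 210 194 149 230 231 232 235 189 575 366]
 [359 356 504 168 219 220 223 222 188 163 212 617 762 212 195 150 231 231 233 189 474 362 365]
 [360 358 356 633 155 219 220 220 187 163 217 617 762 210 196 139 232 230 187 576 365 364 365]
 [361 359 359 359 652 343 213 222 185 160 217 469 762 206 193 152 223 173 583 363 365 366 367]
 [362 362 359 360 359 503 588 222 185 126 147 145 138 137 131 204 592 503 363 363 365 367 367]
 [365 364 358 360 360 359 359 403 688 494 328 425 411 493 669 506 364 365 364 364 367 366 365]]
```

>>> {"op": "move_arm", "data": {"gripper": [0.5,0.5,0.5,0.5,0.5,0.5,0.5,0.5], "linear": [[3.4,0.3,0],[3.4,0.3,0],[0,0,0],[0,0,0],[0,0,0],[0,0,0],[0,0,0],[0,0,0]], "twist": [0,0,-8.2,-8.2,-8.2,-8.2,-8.2,-8.2]}}

```text
clock: 13.85
position: [0.6036, 0.0583, 0.2885]
tool_rot: [-3.141, -0.001, 0.666]
force: [-0.2, -0.0, 0.5]
grip_width: 0.0425
finger_force: 0.0
```

>>> {"op": "move_arm", "data": {"gripper": [0.5,0.5,0.5,0.5,0.5,0.5,0.5,0.5], "linear": [[0,0,0],[0,0,0],[0,0,0],[0,0,0],[0,0,0],[0,0,0],[0,0,0],[0,0,0]], "twist": [-8.2,-8.2,-8.2,-8.2,-8.2,-8.2,-8.2,-8.2]}}

```text
clock: 14.65
position: [0.6036, 0.0582, 0.2886]
tool_rot: [3.141, -0.001, 1.81]
force: [-0.4, 0.1, -0.1]
grip_width: 0.0426
finger_force: 0.0
```

>>> {"op": "move_arm", "data": {"gripper": [0.5,0.5,0.5,0.5,0.5,0.5,0.5,0.5], "linear": [[0,0,0],[0,0,0],[0,0,0],[0,0,0],[0,0,0],[0,0,0],[0,0,0],[0,0,0]], "twist": [-8.2,-8.2,-8.2,-8.2,-8.2,-8.2,-8.2,-8.2]}}

```text
clock: 15.45
position: [0.6036, 0.0581, 0.2886]
tool_rot: [3.14, -0.0, 2.955]
force: [0.9, -0.4, 0.7]
grip_width: 0.0427
finger_force: 0.0
```

```bash
python3 -c "
from h import *
delta(.599,.0545,.15,-.18+np.pi)
d=grab('wrist','w7')
print(np.round(d['eye'],4),d['rotation'])
for s in (-1,1):
  print(proj(d,[(.599+.02*s*np.cos(-.18),.0545+.02*s*np.sin(-.18),.1075)]))
"
```

```text
t 15.45 pos [0.6036 0.0581 0.2886] rot [ 3.1402e+00 -1.0000e-04  2.9547e+00] lin cm before twist [ 0.38 -0.45 13.86] after twist [ 0.39 -0.43 13.86] twist -0.39 F [ 0.9 -0.4  0.7] w 0.0427 ff 0.0 j7 0.78
[0.5344 0.0705 0.4313] [-2.76250397e-01 -9.47278839e-04  1.38336915e+00]
[[252.83299036 144.1922312 ]]
[[253.27020739 184.28327295]]
```

```bash
python3 - <<'E'
from knob import *
d=load('w7'); m,w,g,c,rad=knob(d,253,164,34)
print('skirt',atz(d,*c,.062))
im=d['img'].astype(int); x0,y0=int(c[0])-20,int(c[1])-26
np.set_printoptions(linewidth=250)
print(x0,y0); print(g[y0:y0+54:3,x0:x0+42])
E
```

```text
skirt blob [ 232  131   47   52 1799] 255.0900500277932 154.8148971650917 (255.0, 156.5) 25.985671997070312
skirt [0.5976775  0.05656075 0.062     ]
235 128
[[347 346 348 347 348 347 350 349 352 352 352 350 350 348 344 344 347 345 344 344 343 343 345 342 345 343 343 343 343 345 344 345 343 344 344 344 343 342 341 342 341 345]
 [347 348 349 347 346 346 346 345 347 350 349 350 349 346 344 383 443 487 542 533 528 538 498 427 436 403 339 343 341 340 339 337 339 340 339 341 343 342 342 340 342 344]
 [347 349 348 347 347 346 346 346 436 630 706 704 704 698 690 654 567 569 568 556 493 384 383 461 640 705 702 698 695 701 703 648 457 335 342 339 339 339 340 338 339 339]
 [347 347 347 345 437 625 705 702 622 390 314 119 162 192 199 207 209 205 206 208 207 205 204 203 201 194 186 177 163 134 156 384 621 698 705 668 472 341 339 336 337 339]
 [346 387 577 701 702 591 197 164 197 209 206 206 203 184 123  94  94  94  92  94  95  94  92  92  87 106 162 197 197 195 196 196 187 153 169 517 704 697 653 473 339 339]
 [584 700 595 200 170 198 205 201 201 202 202 201 187 141  97  95 100  98  98 100 104 10
[... 1435 characters left out ...]
55 245 341 343]
 [345 343 344 298 190 159 171 171 172 173 170 171 169 149 126 148 166 170 169 169 166 165 163 160 151 135 118 132 164 167 166 166 164 163 166 160 170 265 338 338 339 340]
 [346 345 343 340 342 340 296 189 153 167 170 168 170 146 117 148 159 169 169 166 163 160 161 159 151 138 119 120 148 164 162 160 142 159 265 338 340 338 337 340 339 339]
 [345 344 344 341 342 342 344 341 344 344 346 320 248 156 124 142 158 166 164 163 159 160 157 154 151 140 122 127 182 275 335 334 334 335 333 333 331 336 336 339 338 338]
 [343 345 341 344 343 345 346 347 348 348 348 350 347 285 142 140 157 166 162 161 158 154 154 151 148 141 124 184 295 338 337 334 334 333 333 332 334 335 338 335 338 339]]
```

>>> {"op": "move_arm", "data": {"gripper": [0.5,0.5,0.5,0.5,0.5,0.5,0.5], "linear": [[0.5,-0.3,2],[0,0,4],[0,0,4],[0,0,4],[0,0,2],[0,0,1],[0,0,0]], "twist": [-1.2,0,0,0,0,0,0], "squeeze": 40}}

```text
clock: 16.2
position: [0.5973, 0.0559, 0.1177]
tool_rot: [3.141, -0.001, 2.968]
force: [0.1, 0.4, 0.6]
grip_width: 0.0424
finger_force: 0.0
```

```bash
python3 -c "
from h import *
delta(.5985,.0563,.0775,-.165+np.pi)"
```

```text
t 16.2 pos [0.5973 0.0559 0.1177] rot [ 3.1413e+00 -1.4000e-03  2.9684e+00] lin cm before twist [-0.12  0.06  4.02] after twist [-0.11  0.06  4.02] twist -0.47 F [0.1 0.4 0.6] w 0.0424 ff 0.0 j7 0.65
```

>>> {"op": "move_arm", "data": {"gripper": [0.5,0.5,0.5,0,0,0,0,0], "linear": [[-0.1,0,2],[0,0.1,1.5],[0,0,0.5],[0,0,0],[0,0,0],[0,0,0],[0,0,0],[0,0,0]], "twist": [-0.5,0,0,0,0,0,0,0], "squeeze": 90}}

```text
clock: 17.0
position: [0.5987, 0.0569, 0.0793]
tool_rot: [3.141, 0.001, 2.979]
force: [-2.0, 4.4, 6.4]
grip_width: 0.0124
finger_force: 88.8
```

```bash
python3 -c "
from h import *
delta(.5985,.0563,.0775,-.165+np.pi)
print(monitor.observe()['moment'], monitor.observe()['joint_efforts'][6])"
```

```text
t 17.0 pos [0.5987 0.0569 0.0793] rot [3.1407e+00 1.0000e-03 2.9792e+00] lin cm before twist [ 0.01 -0.06  0.18] after twist [ 0.01 -0.06  0.18] twist 0.15 F [-2.   4.4  6.4] w 0.0124 ff 88.8 j7 0.62
[0.78516257 0.38072671 0.13567777] -0.1506820460781455
```

>>> {"op": "move_arm", "data": {"gripper": [0,0,0,0,0], "linear": [[0,0,0],[0,0,0],[0,0,0],[0,0,0],[0,0,0]], "twist": [2,3,3,3,3]}}

```text
clock: 17.5
position: [0.5987, 0.057, 0.0793]
tool_rot: [3.14, 0.001, 2.733]
force: [-1.4, 5.1, 5.4]
grip_width: 0.0127
finger_force: 89.1
```

```bash
cat > m.py <<'E'
from h import *
s=monitor.observe(); print('t',s['clock'],'yaw',round(s['tool_rot'][2],4),'Mz',round(s['moment'][2],3),'M',np.round(s['moment'],2),'j7eff',round(s['joint_efforts'][6],3),'qd7',round(s['qd'][6],3),'F',np.round(s['force'],1),'pos',np.round(s['position'],4),'w',round(s['grip_width'],4),round(s['finger_force']))
E
python3 m.py
```

```text
t 17.5 yaw 2.733 Mz 0.425 M [0.94 0.26 0.42] j7eff 1.058 qd7 -0.449 F [-1.4  5.1  5.4] pos [0.5987 0.057  0.0793] w 0.0127 89
```

>>> {"op": "move_arm", "data": {"gripper": [0,0,0,0], "linear": [[0,0,0],[0,0,0],[0,0,0],[0,0,0]], "twist": [2.5,2.5,2.5,2.5]}}

```text
clock: 17.9
position: [0.5988, 0.0572, 0.0793]
tool_rot: [3.14, 0.001, 2.559]
force: [-0.2, 5.0, 6.6]
grip_width: 0.0128
finger_force: 89.0
```

```bash
python3 m.py
```

```text
t 17.9 yaw 2.5589 Mz 0.43 M [1.04 0.22 0.43] j7eff 0.802 qd7 -0.37 F [-0.2  5.   6.6] pos [0.5988 0.0572 0.0793] w 0.0128 89
```

>>> {"op": "move_arm", "data": {"gripper": [0,0,0,0], "linear": [[0,0,0],[0,0,0],[0,0,0],[0,0,0]], "twist": [2,2,2,2]}}

```text
clock: 18.3
position: [0.5988, 0.0573, 0.0793]
tool_rot: [3.14, 0.0, 2.42]
force: [0.1, 5.3, 6.0]
grip_width: 0.0123
finger_force: 88.9
```

```bash
python3 m.py
```

```text
t 18.3 yaw 2.4197 Mz 0.386 M [1.13 0.1  0.39] j7eff 0.551 qd7 -0.296 F [0.1 5.3 6. ] pos [0.5988 0.0573 0.0793] w 0.0123 89
```

>>> {"op": "move_arm", "data": {"gripper": [0,0,0,0], "linear": [[0,0,0],[0,0,0],[0,0,0],[0,0,0]], "twist": [2,2,2,2]}}

```text
clock: 18.7
position: [0.5989, 0.0573, 0.0793]
tool_rot: [3.14, 0.0, 2.28]
force: [0.1, 5.7, 4.8]
grip_width: 0.0127
finger_force: 88.8
```

```bash
python3 m.py
```

```text
t 18.7 yaw 2.2801 Mz 0.384 M [1.22 0.04 0.38] j7eff 0.545 qd7 -0.295 F [0.1 5.7 4.8] pos [0.5989 0.0573 0.0793] w 0.0127 89
```

>>> {"op": "move_arm", "data": {"gripper": [0,0,0,0], "linear": [[0,0,0],[0,0,0],[0,0,0],[0,0,0]], "twist": [2,2,2,2]}}

```text
clock: 19.1
position: [0.5989, 0.0574, 0.0793]
tool_rot: [3.139, -0.0, 2.141]
force: [0.8, 6.4, 3.5]
grip_width: 0.0126
finger_force: 88.8
```

```bash
python3 m.py
```

```text
t 19.1 yaw 2.1406 Mz 0.426 M [ 1.33 -0.08  0.43] j7eff 0.539 qd7 -0.292 F [0.8 6.4 3.5] pos [0.5989 0.0574 0.0793] w 0.0126 89
```

>>> {"op": "move_arm", "data": {"gripper": [0,0,0], "linear": [[0,0,0],[0,0,0],[0,0,0]], "twist": [2,2,2]}}

```text
clock: 19.4
position: [0.599, 0.0575, 0.0793]
tool_rot: [3.139, -0.001, 2.036]
force: [0.8, 7.0, 3.6]
grip_width: 0.0125
finger_force: 88.7
```

```bash
python3 m.py
```

```text
t 19.4 yaw 2.0359 Mz 0.434 M [ 1.27 -0.19  0.43] j7eff 0.535 qd7 -0.291 F [0.8 7.  3.6] pos [0.599  0.0575 0.0793] w 0.0125 89
```

>>> {"op": "move_arm", "data": {"gripper": [0,0,0,0], "linear": [[0,0,0],[0,0,0],[0,0,0],[0,0,0]], "twist": [2,2,2,2]}}

```text
clock: 19.8
position: [0.5991, 0.0576, 0.0793]
tool_rot: [3.139, -0.001, 1.896]
force: [2.2, 6.4, 2.5]
grip_width: 0.0127
finger_force: 88.7
```

```bash
python3 m.py
```

```text
t 19.8 yaw 1.8964 Mz 0.534 M [ 1.38 -0.27  0.53] j7eff 0.469 qd7 -0.288 F [2.2 6.4 2.5] pos [0.5991 0.0576 0.0793] w 0.0127 89
```

>>> {"op": "move_arm", "data": {"gripper": [0,0], "linear": [[0,0,0],[0,0,0]], "twist": [2,2]}}

```text
clock: 20.0
position: [0.5992, 0.0576, 0.0793]
tool_rot: [3.139, -0.001, 1.827]
force: [2.8, 7.2, 3.2]
grip_width: 0.0125
finger_force: 88.7
```

```bash
python3 m.py
```

```text
t 20.0 yaw 1.8266 Mz 0.536 M [ 1.46 -0.42  0.54] j7eff 0.393 qd7 -0.288 F [2.8 7.2 3.2] pos [0.5992 0.0576 0.0793] w 0.0125 89
```

>>> {"op": "move_arm", "data": {"gripper": [0,0], "linear": [[0,0,0],[0,0,0]], "twist": [2,0]}}

```text
clock: 20.2
position: [0.5992, 0.0576, 0.0793]
tool_rot: [3.139, -0.001, 1.792]
force: [2.6, 7.1, 1.6]
grip_width: 0.0124
finger_force: 88.4
```

```bash
python3 m.py
```

```text
t 20.2 yaw 1.7918 Mz 0.327 M [ 1.47 -0.42  0.33] j7eff -1.146 qd7 0.024 F [2.6 7.1 1.6] pos [0.5992 0.0576 0.0793] w 0.0124 88
```

>>> {"op": "move_arm", "data": {"gripper": [0.5,0.5,0.5,0.5,0.5,0.5,0.5,0.5], "linear": [[0,0,0],[0,0,0],[0,0,0],[0,0,-1],[0,0,-3],[0,0,-4],[0,0,-5],[0,0,-5]], "twist": [0,0,0,0,0,0,0,0]}}

```text
clock: 21.0
position: [0.5978, 0.0562, 0.2611]
tool_rot: [-3.141, -0.0, 1.792]
force: [0.8, -0.5, 0.1]
grip_width: 0.0424
finger_force: 0.0
```

>>> {"op": "move_arm", "data": {"gripper": [0.5,0.5,0.5,0.5,0.5], "linear": [[-1,-4,-2],[-1,-4,0],[-1,-4,0],[-1,-3,0],[0,0,0]], "twist": [0,0,0,0,0]}}

```text
clock: 21.5
position: [0.458, -0.0179, 0.2794]
tool_rot: [-3.141, 0.003, 1.789]
force: [-0.6, 0.3, 0.4]
grip_width: 0.0432
finger_force: 0.0
```

```bash
python3 m.py; python3 -c "
from h import *
a=grab('scene','a8'); b=grab('side','b8')
cv2.imwrite('pics/f.png',np.hstack([crop(a,235,190,100,120,4),crop(b,212,100,100,120,4)]))"
```

```text
t 21.5 yaw 1.7893 Mz -0.005 M [ 0.   -0.04 -0.01] j7eff 1.325 qd7 -0.055 F [-0.6  0.3  0.4] pos [ 0.458  -0.0179  0.2794] w 0.0432 0
```

View pics/f.png

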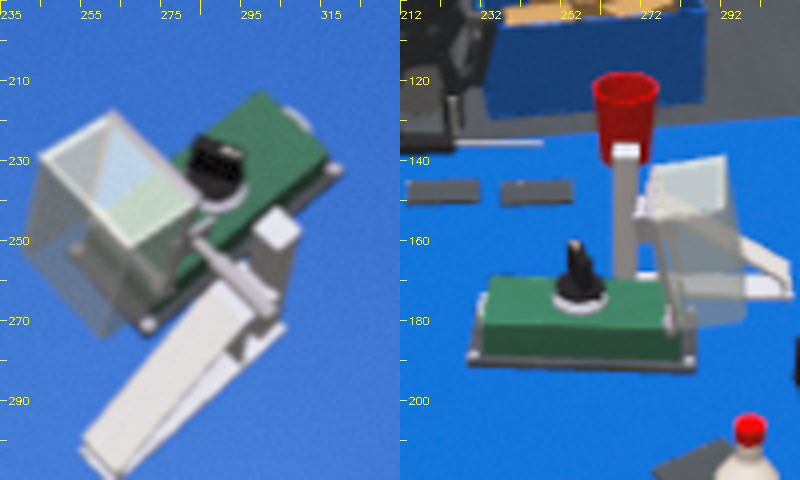

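The final view shows the guard still propped with its roller in the notch at about (300,264), the prop seated, and the knob bar turned about 68°. At the end, turning torque was roughly 0.12–0.2 N m above free turning, an estimated squeeze of 0.11–0.16 rad, which is within the snug range. I'll hand it in.

```bash
python3 -c "
from workcell import bot
print(bot.job_done())"
```

```text
the job is handed in; nothing more can be done
None
```

The job is handed in: the small prop holds the guard open with its roller in the notch, and the knob is turned about 1.19 rad clockwise, snug on its cushion at an estimated 0.11–0.16 rad of squeeze (from the torque readings, not measured directly); no verdict came back.

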